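# Nest the spare corner guard on the storage board

## Robot

A 6-joint arm with a two-finger parallel gripper is mounted at the origin on the work surface. World frame = base frame: x ahead of the robot, y to its left, z up, the work surface at z = 0. Lengths are in m, angles in rad, forces in N, time in s.
With the tool pointing down it reaches from about 0.225 to 0.875 m from the base axis. Payload 3.4 kg.
Tool frame: the origin (TCP) lies between the finger pads; the fingertips stand 25 mm ahead of it and the grasp point (between the pads) lies 6 mm ahead of it (r.tcp_to_tips is the distance from the TCP to the fingertips, in m); z points along the fingers, y is the line along which they close (so a half turn about z gives the same grasp; the last joint's range is limited). The gripper opens to 85 mm and grips with 20 to 120 N. Pads are 22 mm wide; open, the fingers measure 114 mm over their backs; the gripper's body (76 mm by 85 mm) begins 54 mm behind the grasp point. The pads swing forward as they close: fully open they stand 13 mm farther back than shut.
Start: joints at [1.173, 0.276, 1.505, -0, 1.361, -0.121], TCP at [0.157, 0.553, 0.256] pointing down, gripper open.
Joint ranges: [-2.89, 2.89], [-0.75, 2.08], [0.22, 2.7], [-1.18, 4.32], [0.11, 2.71], [-2.7, 2.7]. Speed limits (rad/s): [2.57, 2.57, 3.14, 3.14, 3.14, 3.14].

## Interface

Orientations are given as a rotation vector (axis times angle).
In Python, from station import r gives the robot as it stands.
- The arm moves only by the tool drive_tool, never from a script. Its argument "commands" is a list of rows, each an object of numbers: "x", "y", "z": the shift along the world's x, y, z in cm; "yaw": the turn about the world's z in degrees; "fingers": the finger opening in cm, from 0 to 8.54. In form: [{"x": .., "y": .., "z": .., "yaw": .., "fingers": ..}, ...]. A call has 1 to 10 rows; each row is the pose to reach, as a shift and turn from the pose commanded when the call began; what a row does not reach only later rows make up. A row lasts 1/10 s, in which the tool goes at most 50 mm and 8.59 degrees, less where a joint would pass 70% of its speed; a pose out of reach is approached as far as the arm can. A call with a gripper value outside its range is refused whole. The fingers move at their own pace and stop on an object; "grip_force" is the grip in N (left out, the last holds). Time passes only in rows, so rows that repeat a pose let the fingers close. It gives the time, the measured TCP pose, the force, the opening and the grip force at its end, in the units of the state.
- r.read_state(): the state, without advancing time (a new reading comes with each control period).
- r.get_image(name): name is "scene" or "top" or "wrist"; returns (picture, depth): 480x640x3 uint8, blue, green, red; 480x640 float32, m along the optical axis (not along the pixel's ray), 0 where there is no reading.
- r.calibration(name): a dict with "intrinsics" (3x3 intrinsics, pixels), "extrinsics" (4x4, takes a point from world to camera coordinates). Camera axes: x right, y up, looking along -z (the intrinsics and any distortion apply to the point x, -y, -z); pixel columns grow to the right and rows downward; lengths in m; the calibration is good to about 2 mm. The wrist camera is an equidistant fisheye: a pixel r from the principal point sees the ray r / f radians off the axis. A picture is of the moment at which its call begins: read the wrist's pose just before it. calibration takes no time and is no camera call; for the wrist camera it gives the pose at the moment of the call.
- r.sign_off(): hands the job in; it is judged then, once.
The state is a dict: "t": time; "joint_pos": joint angles; "qd": joint speeds; "tau": joint torques, N m; "tool_pos": TCP position; "tcp_rot": TCP orientation; "ft_force": force on the tool from outside, world axes, zero at the start; "moment": the same for the moment, N m; "finger_gap": finger opening in m; "grasp_force": force on a finger pad.
Only numpy, scipy, OpenCV 4.12 (cv2) and the standard library are available. Lean on these libraries where they do the work, as an engineer would, in place of code of your own. Each camera call takes 0.05 s, during which the arm holds its last target. There are 200 camera calls.

## Task

Put away the loose wide aluminium corner guard: lay it over the matching guard that is screwed to the plywood board, ridge along ridge and centred lengthwise, so that it nests fully home with its legs flat on the other's legs, and let it go. Leave the loose narrow guard where it lies.

Things in the scene. Friction and masses are not known exactly. Their poses are not given: they have to be found in the camera images.
- wide_mid (a point): Loose wide guard: plain aluminium 90-degree angle, two equal legs 50 mm wide outside, 4 mm thick, 60 mm long, 66 g. Stands like a tent on its leg edges, ridge up: 71 mm across, 38.2 mm high. Pinch its two end faces (60 mm apart along the ridge) just below the ridge. Point: its centre, half-way along, half-way up (19.1 mm below the ridge top). x along the ridge, y across, z up.
- fixed_mid (a point): Guard screwed to a fixed plywood board (160 x 130 x 12 mm) on the desk: same section as the wide one (legs 50, 4 thick, 38.2 mm high above the board), ridge up, 40 mm long, mid-board. Point: its centre, half-way along, half-way up (19.1 mm above the board). x along the ridge, z up. Fully nested, the wide guard's centre is 5.7 mm above this point, its ends 10 mm out at both ends.
- narrow_mid (a point): Loose narrow guard, a bystander: the same kind of aluminium tent-like angle but with 30 mm legs (42 mm across, 24 mm high), 60 mm long. It and the wide guard may lie either way round. Point: its centre, 12 mm above its underside; x along the ridge, z up.
Not all that is in view belongs to the job. Leave any black or red look-alike of the part that bears wide_mid alone.

How it is judged:
By the outcome, as a careful person would: the job done as asked, in the order asked, and still so for the second after the job is handed in, with the robot touching nothing.
It also fails if it takes over 40 s, if anything falls off the work surface, if the arm or the gripper's body presses on something with over 40 N, if the wrist force passes 120 N, or if a joint passes its speed limit or range.

## Working session

There is one attempt and no reset: what is moved stays moved. The work goes in short steps, Python scripts to look and compute and a tool call to move; the robot and the scene stay as the last step left them, time stands still between calls to the robot, and variables do not carry over. Pictures are saved under pics/ and viewed, at most 10 in all, crops included, and the job is handed in when it is done.

Besides the shell and the picture viewer there is one more tool, called after ">>>" as name(argument=value, ...) on one line, values as JSON. drive_tool: Moves the arm, as the interface text tells. Its arguments: {"type":"object","properties":{"commands":{"type":"array"},"grip_force":{"type":"number"}},"required":["commands"]}

```bash
mkdir -p pics; cat > h.py <<'E'
import numpy as np,cv2
from station import r
def snap(n,f):
    c=r.calibration(n); im,d=r.get_image(n); cv2.imwrite(f'pics/{f}.png',im); np.savez(f'pics/{f}.npz',im=im,d=d,K=c['intrinsics'],E=c['extrinsics']); return im,d
def cloud(f):
    z=np.load(f'pics/{f}.npz'); d=z['d']; K=z['K']; E=z['E']
    v,u=np.mgrid[:480,:640]; x=(u-K[0,2])/K[0,0]*d; y=(v-K[1,2])/K[1,1]*d
    p=np.stack([x,-y,-d,np.ones_like(d)],-1)@np.linalg.inv(E).T
    return p[...,:3],d,z['im']
E
python3 - <<'E'
from h import *
for n in('scene','top'): snap(n,n+'0'); c=r.calibration(n); print({k:np.round(v,3).tolist() for k,v in c.items()})
print(r.read_state())
E
```

```text
{'intrinsics': [[495.876, 0.0, 315.193], [0.0, 495.876, 245.004], [0.0, 0.0, 1.0]], 'extrinsics': [[-0.707, 0.707, -0.009, 0.376], [-0.615, -0.609, 0.501, 0.288], [0.349, 0.36, 0.865, -1.016], [0.0, 0.0, 0.0, 1.0]]}
{'intrinsics': [[583.305, 0.0, 318.328], [0.0, 583.305, 241.344], [0.0, 0.0, 1.0]], 'extrinsics': [[-0.001, -1.0, -0.025, -0.007], [0.995, -0.003, 0.096, -0.534], [-0.096, -0.024, 0.995, -1.091], [0.0, 0.0, 0.0, 1.0]]}
{'t': 0.1, 'joint_pos': array([ 1.17298985e+00,  2.76525367e-01,  1.50601228e+00,  5.62412359e-06,
        1.36068992e+00, -1.21027917e-01]), 'qd': array([ 0.00051127, -0.00133046, -0.00315266,  0.0002919 ,  0.00194497,
        0.0005798 ]), 'tau': array([ 1.30644992e-03, -4.17695940e+01, -2.46407264e+01, -4.60405431e-05,
        5.61139779e-03,  6.59312562e-06]), 'tool_pos': array([0.15697477, 0.55271187, 0.25552753]), 'tcp_rot': array([-4.33319454e-01, -3.11113552e+00,  2.47963363e-03]), 'ft_force': array([ 0.30460411, -0.2809594 , -0.38570102]), 'moment': array([ 0.00055525, -0.00899855, -0.00690469]), 'grasp_force': 0.0, 'finger_gap': 0.0854659066323277}
```

View pics/top0.png

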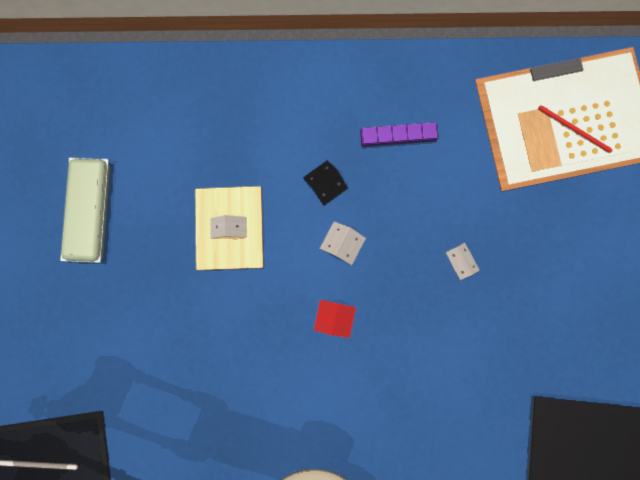

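View pics/scene0.png

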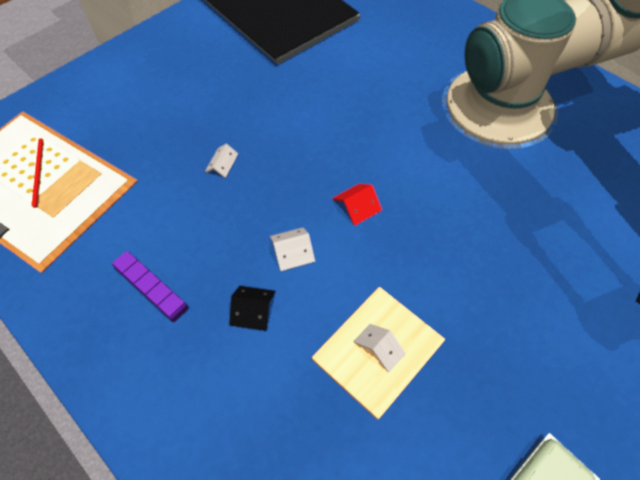

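The top view shows the wide guard at about (343,243), the fixed guard on its board at (228,227) and the narrow guard at (463,261). The black (325,182) and red (335,319) pieces are look-alikes. In the scene view the wide guard is at (293,249) and the fixed one at (381,346).

```bash
cat >> h.py <<'E'
from scipy.optimize import least_squares
def fit(P,base,H=.0382):
    """tent fit: P Nx3 pts; returns centre xy, ridge top z, ridge yaw, length, rms"""
    best=None
    for a0 in np.arange(0,np.pi,np.pi/8):
        def f(q):
            s=-(P[:,0]-q[0])*np.sin(q[3])+(P[:,1]-q[1])*np.cos(q[3])
            return P[:,2]-(q[2]-np.sqrt(s*s+1e-7))
        o=least_squares(f,[*P[:,:2].mean(0),base+H,a0],loss='soft_l1',f_scale=.002)
        if best is None or o.cost<best.cost: best=o
    q=best.x; c,s=np.cos(q[3]),np.sin(q[3])
    rel=P[:,:2]-q[:2]; t=rel@[c,s]; w=rel@[-s,c]
    lo,hi=np.percentile(t,[1,99]); m=(lo+hi)/2
    return dict(c=(q[:2]+m*np.array([c,s])).round(4),top=q[2].round(4),yaw=np.degrees(q[3])%180,L=hi-lo,w=np.percentile(w,[1,99]).round(4),rms=np.sqrt(np.median(best.fun**2)),n=len(P))
E
python3 - <<'E'
from h import *
for f,pts in(('top0',{'wide':(343,243),'fixed':(228,227),'nar':(463,261)}),('scene0',{'wide':(293,249),'fixed':(381,346)})):
    P,d,im=cloud(f)
    for k,(u,v) in pts.items():
        b=.012 if k=='fixed' else 0
        W=slice(v-40,v+40),slice(u-40,u+40); p=P[W]; g=im[W].astype(int)
        sat=g.max(-1)-g.min(-1)
        m=(p[...,2]>b+.006)&(d[W]>0)&(p[...,2]<.1)
        grey=m&(sat<60)
        print(f,k,'ctr',P[v,u].round(4),'bg z',np.median(p[(d[W]>0)&(p[...,2]<b+.006)][:,2]).round(4),m.sum(),grey.sum())
        print(fit(p[grey],b,.024 if k=='nar' else .0382))
E
```

```text
top0 wide ctr [ 0.5298 -0.0545  0.0368] bg z 0.0005 1074 1049
{'c': array([ 0.533 , -0.0541]), 'top': np.float64(0.0387), 'yaw': np.float64(152.40002420013445), 'L': np.float64(0.05934317187529943), 'w': array([-0.033 ,  0.0334]), 'rms': np.float64(0.0014074982876072888), 'n': 1049}
top0 fixed ctr [0.5599 0.1627 0.0467] bg z 0.0118 718 705
{'c': array([0.5631, 0.1681]), 'top': np.float64(0.0507), 'yaw': np.float64(2.254003537260843), 'L': np.float64(0.03965387408910996), 'w': array([-0.0319,  0.0335]), 'rms': np.float64(0.0012684937554861692), 'n': 705}
top0 nar ctr [ 0.4964 -0.2836  0.0181] bg z 0.0004 631 603
{'c': array([ 0.4974, -0.2853]), 'top': np.float64(0.0248), 'yaw': np.float64(26.374226816325418), 'L': np.float64(0.05876411314195071), 'w': array([-0.019 ,  0.0206]), 'rms': np.float64(0.0013455278423311415), 'n': 603}
scene0 wide ctr [ 0.5409 -0.0427  0.0247] bg z -0.0007 1153 1153
{'c': array([ 0.5336, -0.0545]), 'top': np.float64(0.0374), 'yaw': np.float64(152.21698142578373), 'L': np.float64(0.0589993574542596), 'w': array([-0.0319,  0.03  ]), 'rms': np.float64(0.0010371133987389473), 'n': 1153}
scene0 fixed ctr [0.5702 0.173  0.045 ] bg z 0.0108 1140 1137
{'c': array([0.5639, 0.1678]), 'top': np.float64(0.0491), 'yaw': np.float64(2.0088656908681526), 'L': np.float64(0.04002589637970755), 'w': array([-0.0306,  0.0313]), 'rms': np.float64(0.0008480298125509433), 'n': 1137}
```

Both views agree: the wide guard is at (0.533, -0.054) with yaw 152.3°, and the fixed guard is at (0.5635, 0.168) with yaw 2.1°. I'll approach above the wide guard.

>>> drive_tool(commands=[{"x": 37.6, "y": -60.7, "z": -8, "yaw": -101.8, "fingers": 8.5}, {"x": 37.6, "y": -60.7, "z": -8, "yaw": -101.8, "fingers": 8.5}, {"x": 37.6, "y": -60.7, "z": -8, "yaw": -101.8, "fingers": 8.5}, {"x": 37.6, "y": -60.7, "z": -8, "yaw": -101.8, "fingers": 8.5}, {"x": 37.6, "y": -60.7, "z": -8, "yaw": -101.8, "fingers": 8.5}, {"x": 37.6, "y": -60.7, "z": -8, "yaw": -101.8, "fingers": 8.5}, {"x": 37.6, "y": -60.7, "z": -8, "yaw": -101.8, "fingers": 8.5}, {"x": 37.6, "y": -60.7, "z": -8, "yaw": -101.8, "fingers": 8.5}, {"x": 37.6, "y": -60.7, "z": -8, "yaw": -101.8, "fingers": 8.5}, {"x": 37.6, "y": -60.7, "z": -8, "yaw": -101.8, "fingers": 8.5}])

```text
t: 1.1
tool_pos: [0.4193, 0.1288, 0.2004]
tcp_rot: [-2.444, -1.973, -0.0]
ft_force: [1.1, 1.0, 0.1]
finger_gap: 0.0849
grasp_force: 0.0
```

>>> drive_tool(commands=[{"x": 10, "y": -16, "z": -4, "yaw": -15}, {"x": 10, "y": -16, "z": -4, "yaw": -15}, {"x": 10, "y": -16, "z": -4, "yaw": -15}, {"x": 10, "y": -16, "z": -4, "yaw": -15}, {"x": 10, "y": -16, "z": -4, "yaw": -15}, {"x": 10, "y": -16, "z": -4, "yaw": -15}, {"x": 10, "y": -16, "z": -4, "yaw": -15}, {"x": 10, "y": -16, "z": -4, "yaw": -15}])

```text
validation failed for argument at $.co...
```

```bash
cat >> h.py <<'E'
from scipy.spatial.transform import Rotation as Ro
def st():
    s=r.read_state(); y=Ro.from_rotvec(s['tcp_rot']).as_matrix()[:,1]
    print(s['t'],s['tool_pos'].round(4),'ydir',np.degrees(np.arctan2(y[1],y[0])).round(2),'gap',s['finger_gap'],s['grasp_force'],'F',s['ft_force'].round(1)); return s
E
python3 - <<'E'
from h import *
st(); snap('wrist','w1'); c=r.calibration('wrist'); print(c)
E
```

```text
1.1 [0.4193 0.1288 0.2004] ydir -12.17 gap 0.08494376476069801 0.0 F [1.1 1.  0.1]
{'intrinsics': array([[371.64829954,   0.        , 317.36007089],
       [  0.        , 371.64829954, 245.55173613],
       [  0.        ,   0.        ,   1.        ]]), 'extrinsics': array([[ 0.97590539, -0.21812057,  0.00566514, -0.38771008],
       [ 0.20907822,  0.9273915 , -0.31021171, -0.17697581],
       [ 0.06240976,  0.30392173,  0.95065062, -0.38940575],
       [ 0.        ,  0.        ,  0.        ,  1.        ]])}
```

View pics/w1.png

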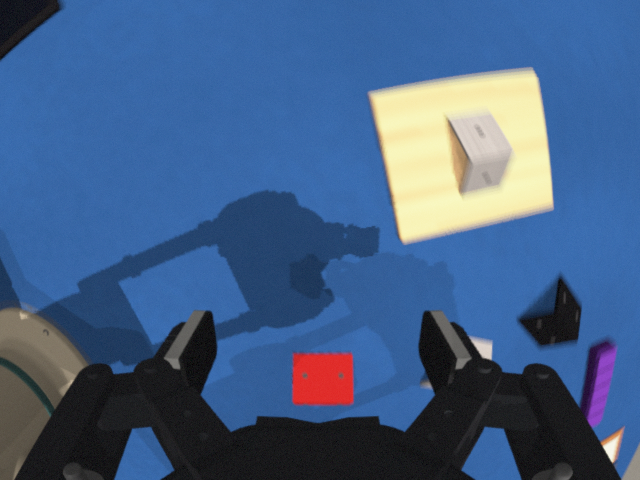

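The wrist view, taken before moving because that call was refused, shows the fixed guard at (480,150), the red look-alike at (323,378) and the wide guard partly hidden near (465,362). I'll resend the move with every field in each row.

>>> drive_tool(commands=[{"x": 11.4, "y": -18.3, "z": -6, "yaw": -15.5, "fingers": 8.5}, {"x": 11.4, "y": -18.3, "z": -6, "yaw": -15.5, "fingers": 8.5}, {"x": 11.4, "y": -18.3, "z": -6, "yaw": -15.5, "fingers": 8.5}, {"x": 11.4, "y": -18.3, "z": -6, "yaw": -15.5, "fingers": 8.5}, {"x": 11.4, "y": -18.3, "z": -6, "yaw": -15.5, "fingers": 8.5}, {"x": 11.4, "y": -18.3, "z": -6, "yaw": -15.5, "fingers": 8.5}, {"x": 11.4, "y": -18.3, "z": -6, "yaw": -15.5, "fingers": 8.5}, {"x": 11.4, "y": -18.3, "z": -6, "yaw": -15.5, "fingers": 8.5}])

```text
t: 1.95
tool_pos: [0.5319, -0.0511, 0.1407]
tcp_rot: [-2.681, -1.635, 0.001]
ft_force: [-0.5, 0.5, 0.3]
finger_gap: 0.085
grasp_force: 0.0
```

```bash
python3 - <<'E'
from h import *
st(); snap('wrist','w2'); st()
E
```

```text
1.95 [ 0.5319 -0.0511  0.1407] ydir -27.24 gap 0.0850188585198942 0.0 F [-0.5  0.5  0.3]
2.0 [ 0.532  -0.0509  0.141 ] ydir -27.22 gap 0.08516408389925263 0.0 F [-1.2  0.2 -0.6]
```

View pics/w2.png

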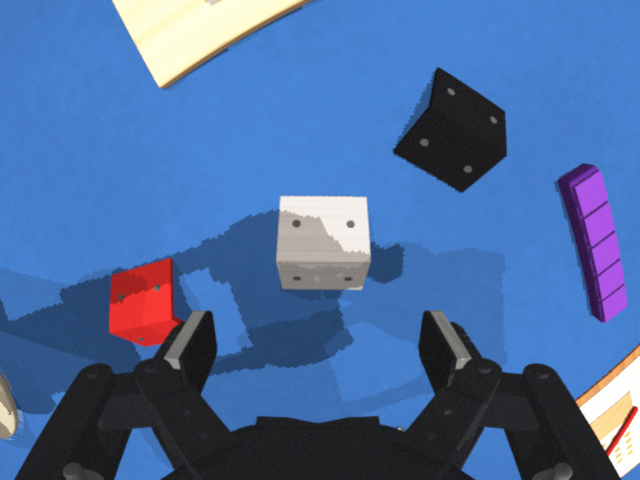

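The wrist view shows the wide guard with its ridge ends at about (278,262) and (370,262), between the fingers and level with them.

```bash
cat >> h.py <<'E'
def wray(f,pts,z):
    q=np.load(f'pics/{f}.npz'); K,E=q['K'],q['E']; o=[]
    R,t=E[:3,:3],E[:3,3]; C=-R.T@t
    for u,v in pts:
        a=np.array([u-K[0,2],v-K[1,2]]); n=np.linalg.norm(a); th=n/K[0,0]
        d=R.T@np.array([a[0]/n*np.sin(th),-a[1]/n*np.sin(th),-np.cos(th)])
        o.append(C+d*(z-C[2])/d[2])
    return np.array(o)
E
python3 - <<'E'
from h import *
p=wray('w2',[(278,262),(370,262.5)],.0382); print(p.round(4),p.mean(0).round(4),np.linalg.norm(p[1]-p[0]),np.degrees(np.arctan2(*(p[1]-p[0])[1::-1])))
E
```

```text
[[ 0.5073 -0.044   0.0382]
 [ 0.5592 -0.0711  0.0382]] [ 0.5332 -0.0576  0.0382] 0.05857267575163095 -27.54539370333088
```

>>> drive_tool(commands=[{"x": 0.1, "y": -0.5, "z": -3, "yaw": -0.4, "fingers": 8.5}, {"x": 0.1, "y": -0.5, "z": -6, "yaw": -0.4, "fingers": 8.5}, {"x": 0.1, "y": -0.5, "z": -8, "yaw": -0.4, "fingers": 8.5}, {"x": 0.1, "y": -0.5, "z": -9.5, "yaw": -0.4, "fingers": 8.5}, {"x": 0.1, "y": -0.5, "z": -10.5, "yaw": -0.4, "fingers": 8.5}, {"x": 0.1, "y": -0.5, "z": -10.8, "yaw": -0.4, "fingers": 8.5}, {"x": 0.1, "y": -0.5, "z": -10.8, "yaw": -0.4, "fingers": 8.5}])

```text
t: 2.7
tool_pos: [0.5338, -0.0568, 0.0329]
tcp_rot: [2.688, 1.626, 0.0]
ft_force: [-0.0, 0.2, 0.3]
finger_gap: 0.0849
grasp_force: 0.0
```

```bash
python3 - <<'E'
from h import *
st(); snap('wrist','w3')
E
```

```text
2.7 [ 0.5338 -0.0568  0.0329] ydir -27.66 gap 0.08488581107390726 0.0 F [-0.   0.2  0.3]
```

View pics/w3.png

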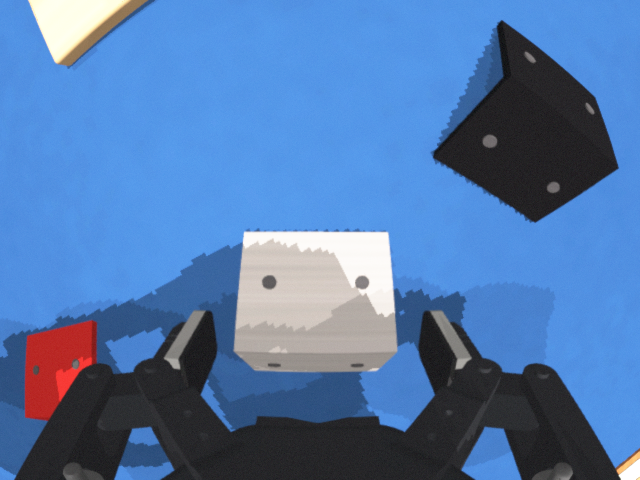

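The ridge runs from about (235,352) to (396,352), evenly placed between the open pads. I'll check the ridge position against the TCP and close the fingers.

>>> drive_tool(commands=[{"x": 0, "y": 0, "z": 0, "yaw": 0, "fingers": 5.5}, {"x": 0, "y": 0, "z": 0, "yaw": 0, "fingers": 5.5}, {"x": 0, "y": 0, "z": 0, "yaw": 0, "fingers": 5.5}, {"x": 0, "y": 0, "z": 0, "yaw": 0, "fingers": 5.5}, {"x": 0, "y": 0, "z": 0, "yaw": 0, "fingers": 5.5}, {"x": 0, "y": 0, "z": 0, "yaw": 0, "fingers": 5.5}], grip_force=40)

```text
t: 3.35
tool_pos: [0.5345, -0.0574, 0.0336]
tcp_rot: [2.688, 1.624, 0.002]
ft_force: [0.1, 0.7, 6.4]
finger_gap: 0.0589
grasp_force: 42.1
```

```bash
python3 - <<'E'
from h import *
p=wray('w3',[(235,352),(396,352)],.0382); print(p.mean(0).round(4),np.linalg.norm(p[1]-p[0]))
st(); snap('wrist','w4')
E
```

```text
[ 0.5328 -0.0571  0.0382] 0.05937925286012132
3.35 [ 0.5345 -0.0574  0.0336] ydir -27.71 gap 0.05890162706180004 42.07711369235767 F [0.1 0.7 6.4]
```

Gripped at a 58.9 mm opening with the ridge close to the TCP. I'll lift it and look at it in the hand.

>>> drive_tool(commands=[{"x": 0, "y": 0, "z": 1, "yaw": 0, "fingers": 5.5}, {"x": 0, "y": 0, "z": 3, "yaw": 0, "fingers": 5.5}, {"x": 0, "y": 0, "z": 6, "yaw": 0, "fingers": 5.5}, {"x": 0, "y": 0, "z": 9, "yaw": 0, "fingers": 5.5}, {"x": 0, "y": 0, "z": 11, "yaw": 0, "fingers": 5.5}, {"x": 0, "y": 0, "z": 12, "yaw": 0, "fingers": 5.5}, {"x": 0, "y": 0, "z": 12, "yaw": 0, "fingers": 5.5}])

```text
t: 4.1
tool_pos: [0.5345, -0.0575, 0.1541]
tcp_rot: [2.687, 1.624, 0.003]
ft_force: [0.0, 0.6, -1.2]
finger_gap: 0.0592
grasp_force: 43.2
```

```bash
python3 - <<'E'
from h import *
st(); snap('wrist','w5'); st()
E
```

```text
4.1 [ 0.5345 -0.0575  0.1541] ydir -27.7 gap 0.05920471320195263 43.24582287154044 F [ 0.   0.6 -1.2]
4.15 [ 0.5337 -0.0573  0.1528] ydir -27.71 gap 0.05883271072427359 43.24565939648892 F [-0.5 -0.2 -1.1]
```

View pics/w5.png

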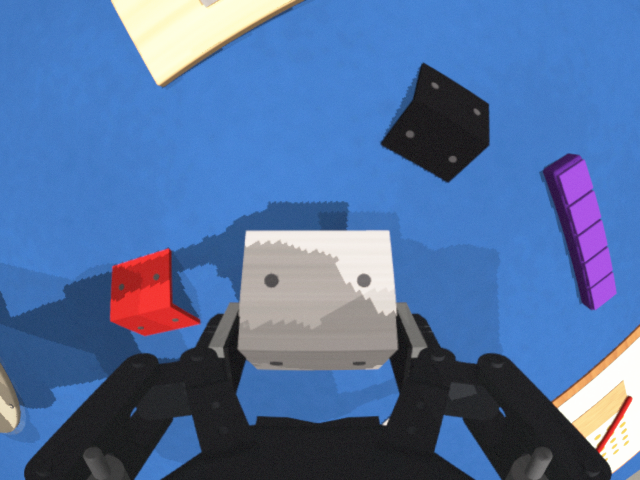

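It is held squarely: the ridge is at row ~351, the far edge at row 231, and it is centred at column 318. Now I'll carry it over the board.

>>> drive_tool(commands=[{"x": 0.4, "y": 3, "z": 0, "yaw": 4, "fingers": 5.5}, {"x": 1.0, "y": 7.5, "z": 0, "yaw": 10, "fingers": 5.5}, {"x": 1.6, "y": 12, "z": 0, "yaw": 16, "fingers": 5.5}, {"x": 2.2, "y": 16.5, "z": 0, "yaw": 22, "fingers": 5.5}, {"x": 2.7, "y": 20, "z": 0, "yaw": 27, "fingers": 5.5}, {"x": 2.9, "y": 22, "z": 0, "yaw": 29.5, "fingers": 5.5}, {"x": 3.0, "y": 22.5, "z": 0, "yaw": 29.8, "fingers": 5.5}, {"x": 3.0, "y": 22.5, "z": 0, "yaw": 29.8, "fingers": 5.5}, {"x": 3.0, "y": 22.5, "z": 0, "yaw": 29.8, "fingers": 5.5}])

```text
t: 5.05
tool_pos: [0.5633, 0.1665, 0.1518]
tcp_rot: [-2.181, -2.26, 0.003]
ft_force: [-0.2, -0.5, -0.9]
finger_gap: 0.0592
grasp_force: 43.3
```

```bash
python3 - <<'E'
from h import *
s=st(); snap('wrist','w6'); snap('top','t6'); snap('scene','s6'); st()
a,b=[cv2.imread(f'pics/{n}.png') for n in('w6','t6')]
# enlarged crop of the scene
c=cv2.imread('pics/s6.png')
cv2.imwrite('pics/m6.png',np.hstack([cv2.resize(a,(400,300)),cv2.resize(c[240:440,280:480],(300,300))]))
E
```

```text
5.05 [0.5633 0.1665 0.1518] ydir 2.03 gap 0.059189232178227025 43.25319625495467 F [-0.2 -0.5 -0.9]
5.2 [0.5637 0.1664 0.1525] ydir 1.98 gap 0.059040194635899094 43.25370299775386 F [-0.6  0.6  0.2]
```

View pics/m6.png

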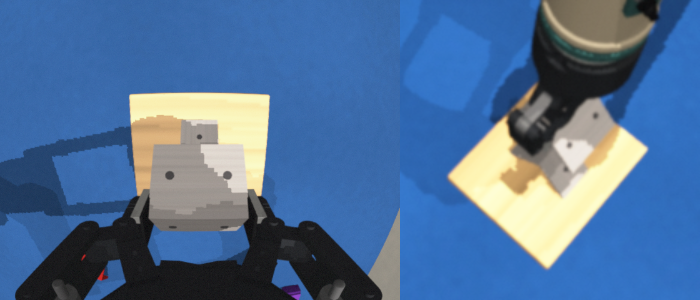

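The wrist view shows the far leg of the fixed guard peeking out at columns 289–348 (full resolution), centred under the held guard at 239–398. I'll fit the held guard in the same scene camera to cancel calibration bias, and enlarge the wrist crop.

```bash
python3 - <<'E'
from h import *
for f,w in(('s6',(slice(200,440),slice(280,480))),):
    P,d,im=cloud(f); p=P[w]; g=im[w].astype(int); sat=g.max(-1)-g.min(-1)
    m=(d[w]>0)&(sat<40)&(g.max(-1)>110)&(p[...,2]>.112)&(p[...,2]<.165)&(abs(p[...,0]-.5635)<.05)&(abs(p[...,1]-.168)<.05)
    print(m.sum()); Q=p[m]; print(fit(Q,.118)); print(Q.min(0),Q.max(0))
a=cv2.imread('pics/w6.png')[130:380,220:420]; cv2.imwrite('pics/c6.png',cv2.resize(a,None,fx=2.4,fy=2.4,interpolation=cv2.INTER_CUBIC))
E
```

```text
1095
{'c': array([0.5637, 0.1686]), 'top': np.float64(0.1556), 'yaw': np.float64(1.7422509912437893), 'L': np.float64(0.05958026598167562), 'w': array([-0.0299,  0.0344]), 'rms': np.float64(0.0008005481104664536), 'n': 1095}
[0.53207041 0.13411595 0.1189914 ] [0.5993177  0.20471863 0.16498022]
```

View pics/c6.png

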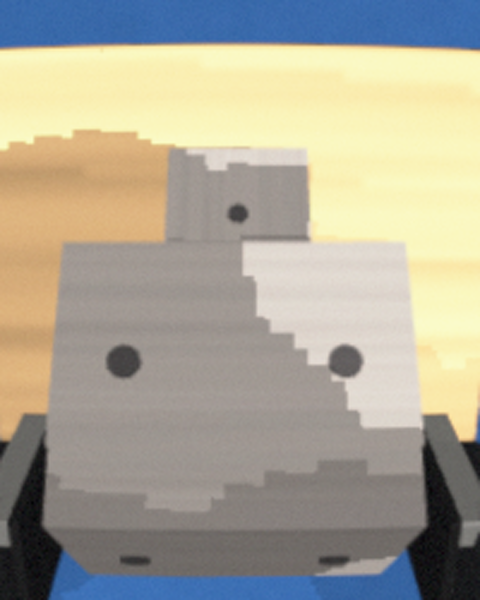

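The held guard agrees with the fixed guard within 1 mm and 0.3° in the same camera, and the crop shows the far-leg edge parallel and centred (columns 169–306 within 63–406). Descending.

>>> drive_tool(commands=[{"x": 0, "y": -0.05, "z": -2, "yaw": 0.2, "fingers": 5.5}, {"x": 0, "y": -0.05, "z": -4, "yaw": 0.2, "fingers": 5.5}, {"x": 0, "y": -0.05, "z": -6, "yaw": 0.2, "fingers": 5.5}, {"x": 0, "y": -0.05, "z": -7.5, "yaw": 0.2, "fingers": 5.5}, {"x": 0, "y": -0.05, "z": -8.5, "yaw": 0.2, "fingers": 5.5}, {"x": 0, "y": -0.05, "z": -9, "yaw": 0.2, "fingers": 5.5}, {"x": 0, "y": -0.05, "z": -9.4, "yaw": 0.2, "fingers": 5.5}, {"x": 0, "y": -0.05, "z": -9.7, "yaw": 0.2, "fingers": 5.5}, {"x": 0, "y": -0.05, "z": -9.7, "yaw": 0.2, "fingers": 5.5}])

```text
t: 6.1
tool_pos: [0.5639, 0.1672, 0.0558]
tcp_rot: [2.176, 2.265, 0.0]
ft_force: [-0.8, 1.1, -1.2]
finger_gap: 0.0592
grasp_force: 43.3
```

>>> drive_tool(commands=[{"x": 0, "y": 0, "z": -0.1, "yaw": 0, "fingers": 5.5}, {"x": 0, "y": 0, "z": -0.2, "yaw": 0, "fingers": 5.5}, {"x": 0, "y": 0, "z": -0.3, "yaw": 0, "fingers": 5.5}, {"x": 0, "y": 0, "z": -0.4, "yaw": 0, "fingers": 5.5}, {"x": 0, "y": 0, "z": -0.4, "yaw": 0, "fingers": 5.5}])

```text
t: 6.6
tool_pos: [0.5644, 0.1667, 0.0527]
tcp_rot: [2.175, 2.265, 0.001]
ft_force: [-1.9, -3.0, 5.8]
finger_gap: 0.0588
grasp_force: 43.7
```

>>> drive_tool(commands=[{"x": 0, "y": -0.05, "z": 0, "yaw": 0, "fingers": 5.5}, {"x": 0, "y": -0.08, "z": -0.05, "yaw": 0, "fingers": 5.5}, {"x": 0, "y": -0.08, "z": -0.1, "yaw": 0, "fingers": 5.5}, {"x": 0, "y": -0.08, "z": -0.1, "yaw": 0, "fingers": 5.5}])

```text
t: 7.0
tool_pos: [0.5647, 0.1659, 0.0519]
tcp_rot: [2.174, 2.264, 0.002]
ft_force: [-1.1, -3.6, 7.5]
finger_gap: 0.0587
grasp_force: 44.0
```

>>> drive_tool(commands=[{"x": -0.05, "y": -0.06, "z": 0, "yaw": 0, "fingers": 5.5}, {"x": -0.08, "y": -0.12, "z": -0.04, "yaw": 0, "fingers": 5.5}, {"x": -0.08, "y": -0.12, "z": -0.08, "yaw": 0, "fingers": 5.5}, {"x": -0.08, "y": -0.12, "z": -0.08, "yaw": 0, "fingers": 5.5}])

```text
t: 7.4
tool_pos: [0.5646, 0.1655, 0.0516]
tcp_rot: [2.175, 2.264, 0.005]
ft_force: [-0.3, -1.4, 10.0]
finger_gap: 0.0589
grasp_force: 44.2
```

Side force has gone and z is as expected for fully nested. Releasing.

>>> drive_tool(commands=[{"x": 0, "y": 0, "z": 0, "yaw": 0, "fingers": 6.2}, {"x": 0, "y": 0, "z": 0, "yaw": 0, "fingers": 7}, {"x": 0, "y": 0, "z": 0, "yaw": 0, "fingers": 8.5}, {"x": 0, "y": 0, "z": 0, "yaw": 0, "fingers": 8.5}, {"x": 0, "y": 0, "z": 0, "yaw": 0, "fingers": 8.5}, {"x": 0, "y": 0, "z": 2, "yaw": 0, "fingers": 8.5}, {"x": 0, "y": 0, "z": 5, "yaw": 0, "fingers": 8.5}, {"x": 0, "y": 0, "z": 9, "yaw": 0, "fingers": 8.5}, {"x": 0, "y": 0, "z": 12, "yaw": 0, "fingers": 8.5}, {"x": 0, "y": 0, "z": 12, "yaw": 0, "fingers": 8.5}])

```text
t: 8.4
tool_pos: [0.5659, 0.1658, 0.1747]
tcp_rot: [2.172, 2.261, 0.013]
ft_force: [0.7, -0.7, -0.1]
finger_gap: 0.0849
grasp_force: 0.0
```

```bash
python3 - <<'E'
from h import *
st(); snap('wrist','w7'); snap('scene','s7'); snap('top','t7')
for f,w in (('s7',(slice(280,420),slice(310,450))),('t7',(slice(170,290),slice(180,290)))):
    P,d,im=cloud(f); p=P[w]; g=im[w].astype(int); sat=g.max(-1)-g.min(-1)
    m=(d[w]>0)&(sat<60)&(g.max(-1)>90)&(p[...,2]>.021)&(p[...,2]<.064)&(abs(p[...,0]-.5635)<.05)&(abs(p[...,1]-.168)<.05)
    print(f,m.sum(),fit(p[m],.0177) if m.sum()>50 else '')
a=cv2.imread('pics/w7.png'); b=cv2.imread('pics/s7.png')[270:430,300:460]
cv2.imwrite('pics/m7.png',np.hstack([cv2.resize(a[90:390,190:450],(400,462)),cv2.resize(b,(400,462))]))
E
```

```text
8.4 [0.5659 0.1658 0.1747] ydir 2.3 gap 0.08492644724322565 0.0 F [ 0.7 -0.7 -0.1]
s7 1479 {'c': array([0.5647, 0.1678]), 'top': np.float64(0.0548), 'yaw': np.float64(1.7200236838581304), 'L': np.float64(0.05923533730510991), 'w': array([-0.0338,  0.0304]), 'rms': np.float64(0.0008460043972519926), 'n': 1479}
t7 840 {'c': array([0.5635, 0.1681]), 'top': np.float64(0.0564), 'yaw': np.float64(2.126160663251934), 'L': np.float64(0.05893550280478053), 'w': array([-0.0346,  0.0169]), 'rms': np.float64(0.0013151779790746268), 'n': 840}
```

View pics/m7.png

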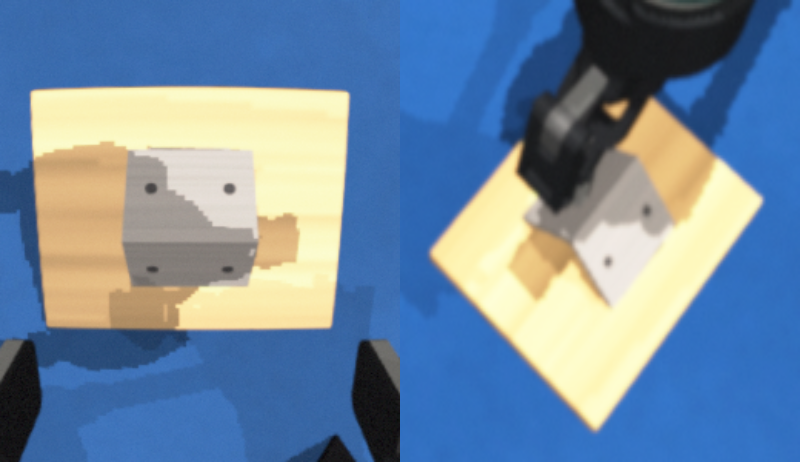

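The wide guard sits over the fixed one, at about (190,218) in the left panel. Its ridge rose 5.7 mm in both cameras, which matches full nesting, and it is centred within 1 mm with the same yaw.

```bash
python3 -c "
from station import r
print(r.sign_off())"
```

```text
the job is handed in; nothing more can be done
None
```

The loose wide guard is nested fully home on the screwed-down guard, centred to within about 1 mm, released with the gripper clear; the narrow guard and look-alikes were not touched, and the job was handed in at about 8.5 s.

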